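# Pack the crispbread tin and close its lid

## Task

Set the paper-banded pack of crispbreads that lies on the bench down flat in the empty compartment of the open hinged tin, without dropping it. Then lower the tin's lid gently, without slamming it, until it is fully shut. Leave the pack already in the tin and everything else on the bench where it is.

Things in the scene. Friction and masses are not known exactly. Their poses are not given: they have to be found in the camera images.
- pack: The pack to load, on the bench: four rectangular brown crispbreads stacked flat with a white paper band round the middle, one rigid block 58 (x) x 84 (y) x 46 (z) mm, about 0.16 kg. Origin: centre of its underside; z up.
- tin: Open plain metal tin fixed to the bench, 142 (x) x 214 (y) x 68 (z) mm outside, walls and floor 4 mm. A 4 mm divider in the middle, 60 mm high, in its x-z plane, makes two compartments, each 134 (x) x 101 (y) mm inside, centred at y = +52.5 and -52.5 mm; floors 4 mm above the bench. Origin: centre of its underside. The lid is hinged along the +x rim.
- liner: White paper sheet 120 (x) x 90 (y) mm, 1 mm thin, flat on the floor of the EMPTY compartment and centred there (nothing can catch on it). Origin: centre of its underside, on the compartment's floor, 4 mm above the bench; axes as the tin's.
- packed: The second pack, same shape and size as the first, already lying in the other compartment of the tin; stays there. Origin: centre of its underside.
- lid (a joint): Lid angle (rad): 0 shut on the rim, pi/2 upright, starts 1.55 to 1.85 (upright or leaning back), at most 1.95. Stiff hinge: the lid stays where left; 2 to 5 N at the free edge moves it. Plain metal plate 142 x 214 mm, 0.25 kg, 5 mm thick (7 mm within a raised panel that leaves a 15 mm border); a tab 70 mm wide juts 16 mm beyond the middle of its free edge.
- lid_hinge (a point): Middle of the lid's hinge axis, on the tin's +x rim (71 mm from the tin's centre), 68.5 mm above the bench, level with the underside of the shut lid. The axis runs along the tin's y. This frame turns with the lid: the lid extends along its -x and the lid's outer face looks along its +z.
- lid_edge (a point): Middle of the lid's free edge on the outer face, 142 mm from the hinge axis; the tab begins here. Its frame turns with the lid.
- jar: Bystander: small glass jar with a metal cap, 46 mm diameter, 70 mm high, standing between the tin and the pack. Origin: centre of its underside.
- crispbread: Bystander: a single crispbread 57 x 83 x 9.5 mm lying flat beyond the jar. Origin: centre of its underside.
- spatula: Bystander: spatula lying at the far side of the bench. Origin: on its underside.
- bowl: Bystander: metal bowl, 120 mm diameter, 55 mm high, at the far side. Origin: centre of its underside.
- brush: Bystander: brush lying at the left of the bench. Origin: on its underside.
- cup: Bystander: white cup, 72 mm diameter, 80 mm high, at the left of the bench. Origin: centre of its underside.

How it is judged:
By the outcome, as a careful person would: the job done as asked, in the order asked, and still so for the second after the job is handed in, with the robot touching nothing.
It also fails if it takes over 67 s, if anything falls off the work surface, if the arm or the gripper's body presses on something with over 40 N, if the wrist force passes 120 N, or if a joint passes its speed limit or range.

## Robot

A 6-joint arm with a two-finger parallel gripper is mounted at the origin on the work surface. World frame = base frame: x ahead of the robot, y to its left, z up, the work surface at z = 0. Lengths are in mm, angles in rad, forces in N, time in s.
With the tool pointing down it reaches from about 275 to 1000 mm from the base axis. Payload 8.4 kg.
Tool frame: the origin (TCP) lies between the finger pads; the fingertips stand 22 mm ahead of it and the grasp point (between the pads) lies 3 mm ahead of it (r.nose_length is the z of the fingertips in the tool frame, in mm); z points along the fingers, y is the line along which they close (so a half turn about z gives the same grasp; the last joint's range is limited). The gripper opens to 85 mm and grips with 20 to 120 N. Pads are 22 mm wide; open, the fingers measure 114 mm over their backs; the gripper's body (76 mm by 85 mm) begins 54 mm behind the grasp point. The pads swing forward as they close: fully open they stand 13 mm farther back than shut.
Start: joints at [1.319, 0.353, 1.633, -0, 1.155, -0.002], TCP at [154.505, 605.604, 253.281] pointing down, gripper open.
Joint ranges: [-2.63, 2.63], [-0.92, 2.1], [0.06, 2.66], [-1.3, 4.44], [0, 2.69], [-3.02, 3.02]. Speed limits (rad/s): [2.22, 2.22, 2.79, 3.14, 3.14, 3.14].

## Interface

Orientations are given as [roll, pitch, yaw] about the fixed x, y, z axes, in that order (R = Rz(yaw) Ry(pitch) Rx(roll)).
In Python, from rig import r, viewer, probe_bus gives the robot as it stands (r), with the cameras (viewer) and the readings (probe_bus).
- The arm moves only by the shell command python3 steer.py 'ROWS' [FORCE]. ROWS is rows parted by semicolons, their numbers by spaces, 1 to 5 of them, each of 7 numbers: a rotation vector rx, ry, rz in rad, then dx, dy, dz in mm, then the opening from 0.0 (shut) to 1.0 (fully open); each row shifts and turns the commanded pose from where the row before left it, along the tool's axes as they then stand; what a row does not reach is not made up. A row lasts 1/12 s, in which the tool goes at most 41.7 mm and 0.125 rad, less where a joint would pass 70% of its speed; a pose out of reach is approached as far as the arm can. The fingers move at their own pace and stop on an object; FORCE is the grip in N (left out, the last holds). Time passes only in rows, so rows that do not move let the fingers close. It prints the time, the measured TCP pose, the force, the opening and the grip force at its end.
- probe_bus.sense(): the state, without advancing time (a new reading comes with each control period).
- viewer.grab_frame(name): name is "scene" or "top" or "wrist"; returns the picture (384x512x3 uint8, red, green, blue); there is no depth.
- viewer.camera_params(name): a dict with "fx", "fy", "cx", "cy" (pixels), "dist_coeffs" ([k1, k2, p1, p2, k3] as OpenCV has them; the pictures are not rectified), "rvec" (rotation vector, rad) and "tvec" (3), from world to camera coordinates, as OpenCV has them. Camera axes: x right, y down, z forward; pixel columns grow to the right and rows downward; lengths in mm; the calibration is good to about 2 mm. A picture is of the moment at which its call begins: read the wrist's pose just before it. camera_params takes no time and is no camera call; for the wrist camera it gives the pose at the moment of the call.
- r.sign_off(): hands the job in; it is judged then, once.
The state is a dict: "clock": time; "qpos": joint angles; "qvel": joint speeds; "joint_efforts": joint torques, N m; "eef_pos": TCP position; "tcp_rot": TCP orientation; "contact_force": force on the tool from outside, world axes, zero at the start; "wrist_torque": the same for the moment, N m; "opening": opening from 0.0 (shut) to 1.0 (fully open); "grasp_force": force on a finger pad.
Only numpy, scipy, OpenCV 4.12 (cv2) and the standard library are available. Lean on these libraries where they do the work, as an engineer would, in place of code of your own. Each camera call takes 0.05 s, during which the arm holds its last target. There are 200 camera calls.

## Working session

There is one attempt and no reset: what is moved stays moved. The work goes in short steps, Python scripts to look and compute and a shell command to move; the robot and the scene stay as the last step left them, time stands still between calls to the robot, and variables do not carry over. Pictures are saved under pics/ and viewed, at most 10 in all, crops included, and the job is handed in when it is done.

```bash
ls; mkdir -p pics
python3 - <<'E'
from rig import r, viewer, probe_bus
import cv2
for n in("scene","top"):
    im=viewer.grab_frame(n); cv2.imwrite(f"pics/{n}0.png",im[:,:,::-1])
    p=viewer.camera_params(n); print(n,p)
s=probe_bus.sense(); print(s["clock"],s["eef_pos"],s["tcp_rot"])
a=cv2.imread("pics/scene0.png")
E
```

```text
pics
rig.py
steer.py
scene {'fx': 423.994607271915, 'fy': 423.994607271915, 'cx': 257.8623385954147, 'cy': 192.09874019088608, 'dist_coeffs': array([-0.00854997,  0.        ,  0.        ,  0.        ,  0.        ]), 'rvec': array([ 1.81216921,  1.82478922, -0.6540548 ]), 'tvec': array([ -63.88368863, -401.29432475, 1556.71817458])}
top {'fx': 364.0534378674206, 'fy': 364.0534378674206, 'cx': 252.03878085872861, 'cy': 195.0538547895027, 'dist_coeffs': array([0.0211781, 0.       , 0.       , 0.       , 0.       ]), 'rvec': array([ 2.1782292 , -2.03308436,  0.22765401]), 'tvec': array([ 42.60448038, 597.38491227, 858.91715301])}
0.1 [154.40838461 605.19408767 252.63021335] [-3.14032721e+00  2.30604072e-05  2.89181077e+00]
```

View pics/scene0.png

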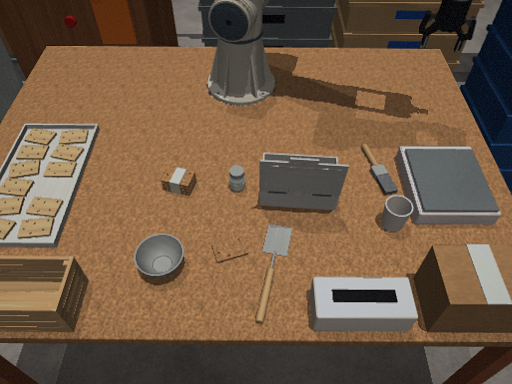

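View pics/top0.png

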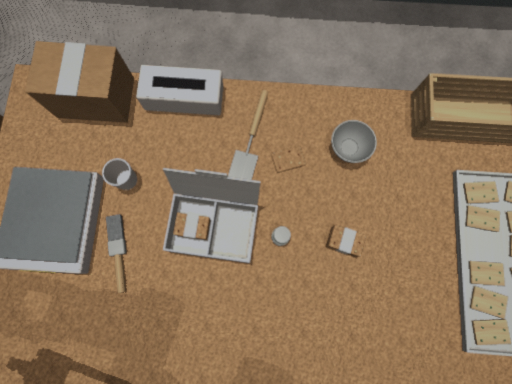

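The scene view shows the pack at (180,181), the jar at (237,178) and the tin with its lid up at (300,185). In the top view the pack is at (344,242), the jar at (282,236) and the tin at (212,228). The empty compartment is on the right, at about (234,235), and the hinge is on the far side. I'll zoom in for the corners.

Run:
```python
import cv2
a=cv2.imread("pics/top0.png")[160:270,155:265]; b=cv2.imread("pics/top0.png")[205:275,315:375]
A=cv2.resize(a,None,fx=5,fy=5,interpolation=cv2.INTER_CUBIC);B=cv2.resize(b,None,fx=4,fy=4,interpolation=cv2.INTER_CUBIC)
import numpy as np
C=np.zeros((550,800,3),np.uint8);C[:,:550]=A;C[:280,555:795]=B
cv2.imwrite("pics/c1.png",C)
```

```text
(no output)
```

View pics/c1.png

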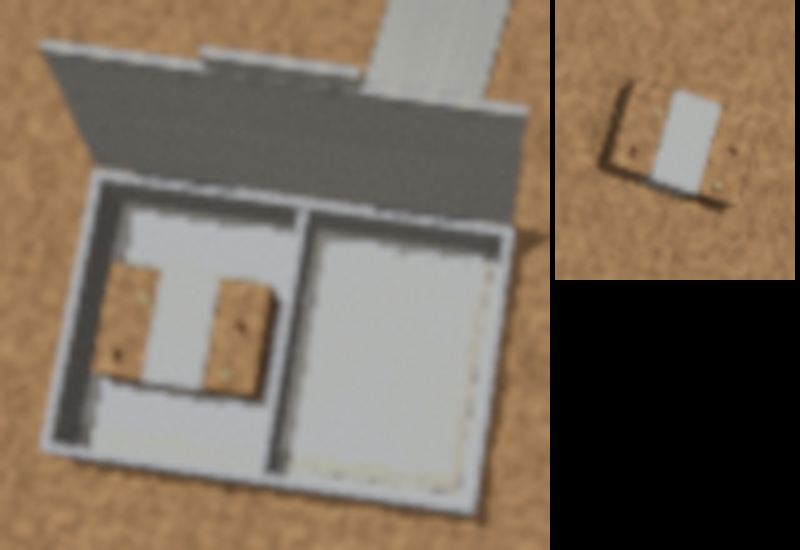

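The crop shows the tin rim's outer corners at (42,450), (480,512), (513,228) and (95,172). The lid's free-edge corners are at (42,45) and (525,105). The band's corners are at (675,90), (720,103), (698,192) and (652,178).

```bash
cat > h.py <<'E'
from rig import r, viewer, probe_bus
import numpy as np, cv2
from scipy.spatial.transform import Rotation as Ro
def rays(name,px,P=None):
    p=P or viewer.camera_params(name);K=np.array([[p["fx"],0,p["cx"]],[0,p["fy"],p["cy"]],[0,0,1]])
    u=cv2.undistortPoints(np.array(px,float).reshape(-1,1,2),K,p["dist_coeffs"])[:,0]
    R=cv2.Rodrigues(p["rvec"])[0];c=-R.T@p["tvec"]
    return c,np.c_[u,np.ones(len(u))]@R
def plane(name,px,z,P=None):
    c,d=rays(name,px,P);return c+d*((z-c[2])/d[:,2])[:,None]
E
python3 - <<'E'
from h import *
np.set_printoptions(precision=2,suppress=True)
f=lambda a:(np.array(a,float)+.5)/5-.5+[155,160]
t=plane("top",f([(42,450),(480,512),(513,228),(95,172)]),68); print(t,t.mean(0))
print([np.linalg.norm(t[i]-t[(i+1)%4]) for i in range(4)])
for i,j in((0,3),(1,2),(1,0),(2,3)):
    v=t[j]-t[i];print(np.degrees(np.arctan2(v[1],v[0])))
g=lambda a:(np.array(a,float)+.5-[555,0])/4-.5+[315,205]
b=plane("top",g([(675,90),(720,103),(698,192),(652,178)]),46); print(b,b.mean(0))
v=(b[0]+b[1]-b[2]-b[3])/2;print(np.linalg.norm(v),np.degrees(np.arctan2(v[1],v[0])),np.linalg.norm(b[0]-b[1]))
# lid edge: free corner rays with the vertical planes through hinge ends
m=t.mean(0);yaw=np.mean([np.arctan2(*(t[3]-t[0])[1::-1]),np.arctan2(*(t[2]-t[1])[1::-1])])
c,d=rays("top",f([(42,45),(525,105)]))
for k,s in((0,107),(1,-107)):
    n=np.array([-np.sin(yaw),np.cos(yaw),0]);o=m+s*n
    q=c+d[k]*((o-c)@n/(d[k]@n)); x=np.array([np.cos(yaw),np.sin(yaw),0])@(q-m); print("lid",q,x-71,q[2]-68.5,np.hypot(x-71,q[2]-68.5),np.pi-np.arctan2(q[2]-68.5,x-71))
j=plane("top",[(282,236)],70);print("jar",j)
R=Ro.from_euler("xyz",probe_bus.sense()["tcp_rot"]).as_matrix();print(R)
E
```

```text
[[441.3  290.97  68.  ]
 [426.05  75.75  68.  ]
 [567.16  68.89  68.  ]
 [581.24 281.21  68.  ]] [503.94 179.2   68.  ]
[np.float64(215.75594387419335), np.float64(141.27851866201004), np.float64(212.78411030026783), np.float64(140.28360624380727)]
-3.988752946566757
-2.7829888456632013
85.94712251666373
86.20570107654551
[[ 530.26 -156.55   46.  ]
 [ 523.97 -185.08   46.  ]
 [ 467.12 -171.69   46.  ]
 [ 473.79 -142.88   46.  ]] [ 498.79 -164.05   46.  ]
58.25493277125245 -13.435377621309406 29.21073558024868
lid [608.47 280.21 201.31] 27.377555803234955 132.8055175283149 135.59806800881347 1.7740961152879815
lid [512.75  71.5  519.06] -55.840824100768586 450.5641054290285 454.0112451661453 1.4474897312733248
jar [[494.05   2.99  70.  ]]
[[-0.97  0.25 -0.  ]
 [ 0.25  0.97 -0.  ]
 [-0.   -0.   -1.  ]]
```

Both measurements fit the given sizes: the rim comes out at 141 x 214 and the band at 58. The tin is at (504,179) with yaw about -3.8°, the pack is at (499,-164) with yaw -13.4°, and the lid is at about 1.77 rad. Next I work out the approach in the tool's axes.

```bash
cat >> h.py <<'E'
def go(xyz,yang=None):
    s=probe_bus.sense();R=Ro.from_euler("xyz",s["tcp_rot"]).as_matrix();e=np.array(s["eef_pos"])
    a=np.degrees(np.arctan2(R[1,1],R[0,1]))
    print("t",round(s["clock"],2),"pos",e.round(1),"tool d",(R.T@(np.array(xyz)-e)).round(1),"y-ang",a.round(2),"tilt",R[:,2].round(3),
      "" if yang is None else "rz %.3f"%(-np.radians(yang-a)),"F",np.round(s["contact_force"],1),"open",round(s["opening"],3),"grip",np.round(s["grasp_force"],1))
E
python3 -c "
from h import *
go([499,-164,200],-13.4)"
```

```text
t 0.1 pos [154.4 605.2 252.6] tool d [-524.  -660.1   53.5] y-ang 75.69 tilt [-0.    -0.001 -1.   ] rz 1.555 F [0.1 0.7 0.5] open 1.002 grip 0.0
```

```bash
R='0 0 0 -24 -30 0 1'
python3 steer.py '0 0 0 -12 -15 0 1;0 0 0 -24 -30 0 1;0 0 0 -24 -30 0 1;0 0 0 -24 -30 0 1;0 0 0 -24 -30 0 1' 40
python3 steer.py '0 0 0 -24 -30 0 1;0 0 0 -24 -30 0 1;0 0 0 -24 -30 0 1;0 0 0 -24 -30 0 1;0 0 0 -24 -30 0 1'
python3 steer.py '0 0 0 -24 -30 0 1;0 0 0 -24 -30 0 1;0 0 0 -24 -30 0 1;0 0 0 -24 -30 0 1;0 0 0 -24 -30 0 1'
python3 steer.py '0 0 0 -24 -30 0 1;0 0 0 -24 -30 0 1;0 0 0 -24 -30 0 1;0 0 0 -24 -30 0 1;0 0 0 -24 -30 0 1'
python3 steer.py '0 0 0 -24 -30 0 1;0 0 0 -12 -15 0 1;0 0 0.12 0 0 0 1;0 0 0.12 0 0 0 1;0 0 0.12 0 0 0 1'
python3 steer.py '0 0 0.12 0 0 0 1;0 0 0.12 0 0 0 1;0 0 0.12 0 0 0 1;0 0 0.12 0 0 0 1;0 0 0.12 0 0 0 1'
python3 steer.py '0 0 0.12 0 0 0 1;0 0 0.12 0 0 0 1;0 0 0.12 0 0 0 1;0 0 0.12 0 0 0 1;0 0 0.12 0 0 0 1'
python3 steer.py '0 0 0 0 0 0 1;0 0 0 0 0 0 1'
python3 -c "
from h import *
go([499,-164,200],-13.4)
cv2.imwrite('pics/w1.png',viewer.grab_frame('wrist')[:,:,::-1])"
```

```text
clock: 0.52
eef_pos: [225.9, 446.3, 252.8]
tcp_rot: [-3.141, -0.0, 2.892]
contact_force: [0.8, 0.1, -0.5]
opening: 1.001
grasp_force: 0.0
clock: 0.93
eef_pos: [305.1, 271.3, 253.2]
tcp_rot: [-3.142, 0.0, 2.892]
contact_force: [1.0, -0.2, 0.3]
opening: 1.001
grasp_force: 0.0
clock: 1.35
eef_pos: [384.3, 96.2, 253.3]
tcp_rot: [3.141, 0.0, 2.892]
contact_force: [0.8, -0.1, -0.2]
opening: 0.998
grasp_force: 0.0
clock: 1.77
eef_pos: [463.5, -79.0, 253.2]
tcp_rot: [3.141, -0.0, 2.891]
contact_force: [1.3, 1.6, -0.3]
opening: 1.0
grasp_force: 0.0
clock: 2.18
eef_pos: [486.9, -130.0, 252.8]
tcp_rot: [-3.141, -0.001, 2.525]
contact_force: [-1.0, -0.5, 0.2]
opening: 1.0
grasp_force: 0.0
clock: 2.6
eef_pos: [486.9, -129.4, 253.0]
tcp_rot: [-3.141, -0.0, 1.926]
contact_force: [-0.0, 0.1, 0.1]
opening: 0.999
grasp_force: 0.0
clock: 3.02
eef_pos: [486.9, -129.4, 253.0]
tcp_rot: [-3.141, -0.0, 1.326]
contact_force: [0.1, -0.3, 0.3]
opening: 0.995
grasp_force: 0.0
clock: 3.18
eef_pos: [486.9, -129.4, 253.1]
tcp_rot: [-3.141, -0.0, 1.336]
contact_force: [-0.6, -0.1, -0.4]
opening: 0.998
grasp_force: 0.0
t 3.18 pos [ 486.9 -129.4  253.1] tool d [-30.9  19.8  53.1] y-ang -13.48 tilt [-0.  0. -1.] rz -0.001 F [-0.6 -0.1 -0.4] open 0.998 grip 0.0
```

View pics/w1.png

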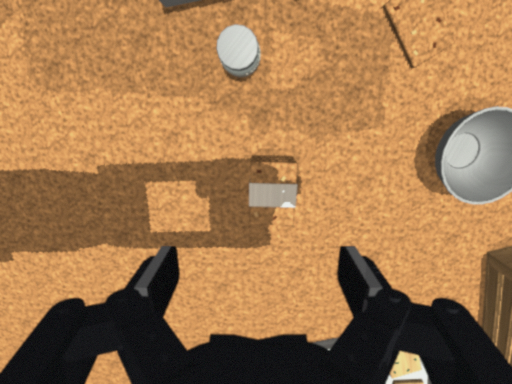

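The wrist view shows the pack's band at (249..297, 183..208), aligned with the closing direction, and the jar well clear at (238,47).

```bash
python3 -c "
from h import *
b=plane('wrist',[(248.5,183),(297.5,183.5),(297.5,208),(248.5,207.5)],46);m=b.mean(0);print(b.round(1),m)
v=b[1]-b[0];print(np.linalg.norm(v),np.degrees(np.arctan2(v[1],v[0])))
go([*m[:2],100],-13.4)"
```

```text
[[ 471.7 -140.8   46. ]
 [ 529.8 -155.3   46. ]
 [ 523.7 -186.9   46. ]
 [ 463.9 -171.9   46. ]] [ 497.24771439 -163.72143353   46.        ]
59.89886933135816 -14.057742030726498
t 3.23 pos [ 487.  -129.4  253.1] tool d [-31.   18.  153.1] y-ang -13.45 tilt [-0.  0. -1.] rz -0.001 F [-0.6 -0.4 -0.3] open 0.999 grip 0.0
```

```bash
python3 steer.py '0 0 0 -15.5 9.5 0 1;0 0 0 -15.5 9.5 0 1;0 0 0 0 0 30 1;0 0 0 0 0 40 1;0 0 0 0 0 40 1' 40
python3 steer.py '0 0 0 0 0 35 1;0 0 0 0 0 25 1;0 0 0 0 0 20 1;0 0 0 0 0 15 1;0 0 0 0 0 10 1'
python3 steer.py '0 0 0 0 0 6 1;0 0 0 0 0 0 1'
python3 -c "
from h import *
go([498,-164,32],-13.6)"
```

```text
clock: 3.65
eef_pos: [499.1, -164.7, 143.0]
tcp_rot: [3.138, 0.0, 1.335]
contact_force: [0.1, 0.1, -0.1]
opening: 0.997
grasp_force: 0.0
clock: 4.07
eef_pos: [497.4, -163.8, 36.4]
tcp_rot: [-3.139, -0.0, 1.335]
contact_force: [-0.4, 0.1, 0.0]
opening: 1.0
grasp_force: 0.0
clock: 4.23
eef_pos: [497.8, -163.9, 31.4]
tcp_rot: [-3.14, -0.0, 1.333]
contact_force: [-0.1, 0.5, -0.4]
opening: 1.001
grasp_force: 0.0
t 4.23 pos [ 497.8 -163.9   31.4] tool d [-0.1  0.2 -0.6] y-ang -13.61 tilt [-0.001  0.    -1.   ] rz -0.000 F [-0.1  0.5 -0.4] open 1.001 grip 0.0
```

```bash
python3 steer.py '0 0 0 0 0 0 0.4;0 0 0 0 0 0 0.4;0 0 0 0 0 0 0.4;0 0 0 0 0 0 0.4;0 0 0 0 0 0 0.4' 40
python3 steer.py '0 0 0 0 0 0 0.4;0 0 0 0 0 0 0.4;0 0 0 0 0 0 0.4;0 0 0 0 0 0 0.4;0 0 0 0 0 0 0.4' 40
python3 -c "
from h import *
go([498,-164,172],-13.6)"
```

```text
clock: 4.65
eef_pos: [499.0, -164.3, 33.4]
tcp_rot: [3.14, 0.0, 1.332]
contact_force: [-0.4, -0.4, 7.0]
opening: 0.675
grasp_force: 43.5
clock: 5.07
eef_pos: [499.0, -164.3, 33.4]
tcp_rot: [3.14, 0.0, 1.332]
contact_force: [-1.0, 0.5, 7.5]
opening: 0.673
grasp_force: 43.5
t 5.07 pos [ 499.  -164.3   33.4] tool d [   0.    -0.8 -138.6] y-ang -13.68 tilt [ 0.002 -0.001 -1.   ] rz -0.001 F [-1.   0.5  7.5] open 0.673 grip 43.5
```

```bash
python3 steer.py '0 0 0 0 0 -4 0.4;0 0 0 0 0 -10 0.4;0 0 0 0 0 -20 0.4;0 0 0 0 0 -25 0.4;0 0 0 0 0 -25 0.4'
python3 steer.py '0 0 0 0 0 -25 0.4;0 0 0 0 0 -20 0.4;0 0 0 0 0 -8 0.4;0 0 0 0 0 0 0.4;0 0 0 0 0 0 0.4'
python3 -c "
from h import *
go([500.5,126.8,170],-3.8)
cv2.imwrite('pics/w2.png',viewer.grab_frame('wrist')[:,:,::-1])"
```

```text
clock: 5.48
eef_pos: [497.7, -163.9, 117.6]
tcp_rot: [-3.141, -0.0, 1.332]
contact_force: [0.7, 0.2, -1.5]
opening: 0.672
grasp_force: 43.1
clock: 5.9
eef_pos: [498.1, -164.0, 169.3]
tcp_rot: [3.141, 0.0, 1.332]
contact_force: [0.2, -0.4, -1.0]
opening: 0.667
grasp_force: 43.2
t 5.9 pos [ 498.1 -164.   169.3] tool d [283.1 -66.5  -0.8] y-ang -13.69 tilt [ 0. -0. -1.] rz -0.173 F [ 0.2 -0.4 -1. ] open 0.667 grip 43.2
```

View pics/w2.png

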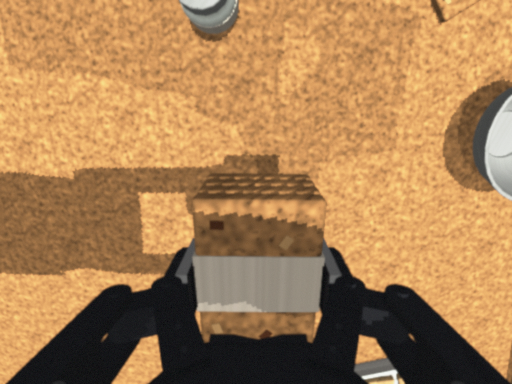

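The pack hangs level in the grip. Its band is at (194..324, 255..311), and its top face starts at row 197. I check its offset from the TCP.

```bash
python3 -c "
from h import *
b=plane('wrist',[(194,255),(324,255),(321,311),(198,311)],182);m=b.mean(0);print(b.round(1),m,np.linalg.norm(b[0]-b[1]))
go(m)
go([500.5,126.8,169],-3.8)
f=(np.array([(110,265),(85,262)])/5-.5)"
```

```text
[[ 473.9 -140.1  182. ]
 [ 529.3 -153.6  182. ]
 [ 523.1 -183.6  182. ]
 [ 466.1 -169.7  182. ]] [ 498.08927614 -161.74602355  182.        ] 57.01455659171758
t 5.95 pos [ 497.6 -163.8  168.5] tool d [  2.1  -0.  -13.5] y-ang -13.69 tilt [-0.001  0.    -1.   ]  F [-0.7 -0.2 -1.7] open 0.675 grip 43.2
t 5.95 pos [ 497.6 -163.8  168.5] tool d [283.1 -66.   -0.4] y-ang -13.69 tilt [-0.001  0.    -1.   ] rz -0.173 F [-0.7 -0.2 -1.7] open 0.675 grip 43.2
```

```bash
python3 steer.py '0 0 -0.085 0 0 0 0.4;0 0 -0.085 0 0 0 0.4;0 0 0 15 -1 0 0.4;0 0 0 30 -2 0 0.4;0 0 0 35 -2 0 0.4'
python3 steer.py '0 0 0 35 -2 0 0.4;0 0 0 35 -2 0 0.4;0 0 0 35 -2 0 0.4;0 0 0 35 -2 0 0.4;0 0 0 32 -2 0 0.4'
python3 steer.py '0 0 0 25 -1.5 0 0.4;0 0 0 12 0 0 0.4;0 0 0 0 0 0 0.4;0 0 0 0 0 0 0.4'
python3 -c "
from h import *
go([500,125.8,169],-3.8)
a=viewer.grab_frame('wrist')[:,:,::-1];b=viewer.grab_frame('top')[150:280,150:270,::-1]
C=np.zeros((390,800,3),np.uint8);C[:384,:440]=a[:,36:476];C[:390,440:]=cv2.resize(b,(360,390),interpolation=cv2.INTER_CUBIC)
cv2.imwrite('pics/w3.png',C)"
```

```text
clock: 6.37
eef_pos: [497.8, -83.9, 167.6]
tcp_rot: [-3.139, 0.0, 1.499]
contact_force: [0.2, 0.7, -1.1]
opening: 0.671
grasp_force: 43.2
clock: 6.78
eef_pos: [499.4, 90.1, 167.6]
tcp_rot: [-3.139, 0.001, 1.502]
contact_force: [0.3, -0.5, -1.5]
opening: 0.674
grasp_force: 43.2
clock: 7.12
eef_pos: [501.0, 125.3, 168.1]
tcp_rot: [-3.14, 0.001, 1.503]
contact_force: [-0.0, -0.0, -1.6]
opening: 0.674
grasp_force: 43.2
t 7.12 pos [501.  125.3 168.1] tool d [ 0.5 -1.1 -0.9] y-ang -3.86 tilt [-0.002 -0.001 -1.   ] rz -0.001 F [-0.  -0.  -1.6] open 0.674 grip 43.2
```

View pics/w3.png

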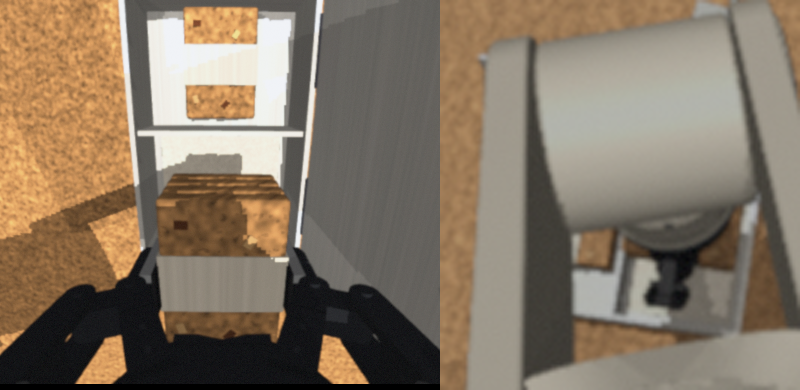

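The wrist half of the picture shows the pack over the empty compartment. The divider's top runs from (138,133) to (303,133), and the rim walls are on either side. I check the compartment centre from the divider.

```bash
python3 -c "
from h import *
d=plane('wrist',[(174,133.5),(339,133.5)],64);print(d,np.linalg.norm(d[0]-d[1]),d.mean(0));v=d[1]-d[0];print(np.degrees(np.arctan2(v[1],v[0])))
w=np.radians(-3.8);print('comp',d.mean(0)[:2]-52.5*np.array([-np.sin(w),np.cos(w)]))
"
```

```text
[[437.73997309 185.67549978  64.        ]
 [569.05199604 176.49780085  64.        ]] 131.63235745078504 [503.39598456 181.08665031  64.        ]
-3.998032065786479
comp [499.91660479 128.70207323]
```

```bash
python3 steer.py '0 0 0 1 -1 10 0.4;0 0 0 0 0 20 0.4;0 0 0 0 0 25 0.4;0 0 0 0 0 25 0.4;0 0 0 0 0 20 0.4'
python3 steer.py '0 0 0 0 0 12 0.4;0 0 0 0 0 8 0.4;0 0 0 0 0 4 0.4;0 0 0 0 0 1 0.4;0 0 0 0 0 0 0.4'
python3 -c "
from h import *
go([500,126.3,38.4],-3.9)"
```

```text
clock: 7.63
eef_pos: [500.0, 125.2, 67.2]
tcp_rot: [-3.141, 0.0, 1.5]
contact_force: [0.6, 0.6, -1.4]
opening: 0.671
grasp_force: 43.2
clock: 8.05
eef_pos: [501.0, 126.2, 44.4]
tcp_rot: [3.141, -0.0, 1.501]
contact_force: [0.4, -0.5, -1.2]
opening: 0.669
grasp_force: 43.2
t 8.05 pos [501.  126.2  44.4] tool d [ 0. -1.  6.] y-ang -3.98 tilt [ 0.  0. -1.] rz -0.001 F [ 0.4 -0.5 -1.2] open 0.669 grip 43.2
```

```bash
python3 steer.py '0 0 0 0 0 1.5 0.4;0 0 0 0 0 1.5 0.4;0 0 0 0 0 1 0.4;0 0 0 0 0 0 0.4;0 0 0 0 0 0 0.4'
python3 steer.py '0 0 0 0 0 0.5 0.4;0 0 0 0 0 0.5 0.4;0 0 0 0 0 0 0.4'
python3 steer.py '0 0 0 0 0 0.5 0.4;0 0 0 0 0 0.5 0.4;0 0 0 0 0 0 0.4'
```

```text
clock: 8.47
eef_pos: [500.9, 126.5, 40.5]
tcp_rot: [3.141, -0.0, 1.502]
contact_force: [0.4, 0.2, -1.5]
opening: 0.673
grasp_force: 43.2
clock: 8.72
eef_pos: [500.8, 126.5, 39.2]
tcp_rot: [-3.142, 0.0, 1.502]
contact_force: [-0.6, -0.3, -1.4]
opening: 0.674
grasp_force: 43.2
clock: 8.97
eef_pos: [500.7, 126.4, 38.2]
tcp_rot: [-3.141, 0.0, 1.502]
contact_force: [-0.4, -0.3, -1.0]
opening: 0.673
grasp_force: 43.2
```

```bash
python3 steer.py '0 0 0 0 0 0.5 0.4;0 0 0 0 0 0.5 0.4;0 0 0 0 0 0 0.4'
python3 steer.py '0 0 0 0 0 0.5 0.4;0 0 0 0 0 0.5 0.4;0 0 0 0 0 0 0.4'
```

```text
clock: 9.22
eef_pos: [500.8, 126.5, 37.5]
tcp_rot: [3.142, 0.0, 1.502]
contact_force: [-1.3, 0.2, 3.2]
opening: 0.671
grasp_force: 43.4
clock: 9.47
eef_pos: [500.8, 126.5, 37.4]
tcp_rot: [3.141, -0.0, 1.502]
contact_force: [-5.9, -2.0, 17.9]
opening: 0.672
grasp_force: 45.2
```

Contact is firm at 17.9 N. I ease off by 1 mm and then open gradually.

```bash
python3 steer.py '0 0 0 0 0 -0.5 0.4;0 0 0 0 0 -0.4 0.4;0 0 0 0 0 0 0.4' 20
python3 steer.py '0 0 0 0 0 0 0.72;0 0 0 0 0 0 0.76;0 0 0 0 0 0 0.8;0 0 0 0 0 0 0.84;0 0 0 0 0 0 0.88'
python3 steer.py '0 0 0 0 0 0 0.9;0 0 0 0 0 0 0.9;0 0 0 0 0 0 0.9'
python3 steer.py '0 0 0 0 0 -6 0.9;0 0 0 0 0 -12 0.9;0 0 0 0 0 -20 0.9;0 0 0 0 0 -25 0.9;0 0 0 0 0 -30 0.9'
python3 steer.py '0 0 0 0 0 -30 0.9;0 0 0 0 0 -30 0.9;0 0 0 0 0 -30 0.9;0 0 0 0 0 -15 0.9;0 0 0 0 0 0 0.9'
python3 -c "
from h import *
go([500,126.3,38.4],-3.9)
cv2.imwrite('pics/w4.png',viewer.grab_frame('wrist')[:,:,::-1])"
```

```text
clock: 9.72
eef_pos: [500.8, 126.5, 37.5]
tcp_rot: [3.141, -0.0, 1.502]
contact_force: [-2.8, -0.4, 6.8]
opening: 0.67
grasp_force: 44.1
clock: 10.13
eef_pos: [500.8, 126.4, 37.1]
tcp_rot: [-3.142, 0.0, 1.502]
contact_force: [-0.3, -0.0, 0.2]
opening: 0.88
grasp_force: 0.0
clock: 10.38
eef_pos: [500.5, 126.4, 37.0]
tcp_rot: [-3.141, 0.0, 1.502]
contact_force: [-1.2, -0.4, 0.7]
opening: 0.9
grasp_force: 0.0
clock: 10.8
eef_pos: [500.1, 126.2, 130.7]
tcp_rot: [-3.14, 0.001, 1.502]
contact_force: [0.2, 0.3, -0.3]
opening: 0.903
grasp_force: 0.0
clock: 11.22
eef_pos: [502.9, 127.0, 239.7]
tcp_rot: [3.135, -0.002, 1.502]
contact_force: [-0.4, 0.2, 0.2]
opening: 0.903
grasp_force: 0.0
t 11.22 pos [502.9 127.  239.7] tool d [ -1.3  -4.3 201.2] y-ang -3.95 tilt [ 0.007  0.002 -1.   ] rz -0.001 F [-0.4  0.2  0.2] open 0.903 grip 0.0
```

View pics/w4.png

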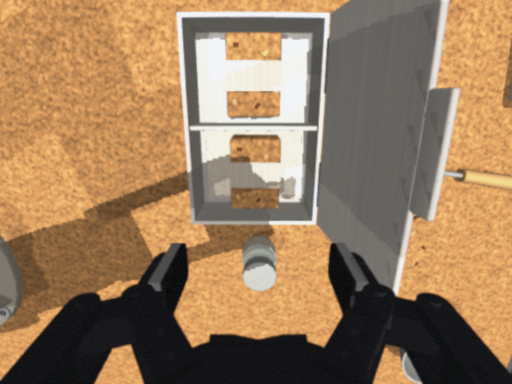

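The pack lies flat in its compartment at about (255,170), clear of the walls and divider, and the jar is untouched. The lid's tab tip runs from (459,89) to (434,219), with the lid's near corner at (397,292). I now measure the lid angle.

Run:
```python
from h import *
w=np.radians(-3.9);X=np.array([np.cos(w),np.sin(w),0]);N=np.array([-np.sin(w),np.cos(w),0]);m=np.array([503.7,180,0])
c,d=rays("wrist",[(459,89),(434,219),(397,292)])
for k,s in((0,35),(1,-35),(2,-107)):
    q=c+d[k]*(((m+s*N)-c)@N/(d[k]@N)); x=X@(q-m)-71;z=q[2]-68.5
    print(q.round(1),"rho",np.hypot(x,z).round(1),"theta",(np.pi-np.arctan2(z,x)).round(3))
h=m+71*X; print("hinge",h)
# tip target behind the tab: 45 mm beyond hinge+... TCP = tip+22
for dx in(31,80,90):
    p=h+X*dx;go([p[0],p[1],262],-3.9)
s=probe_bus.sense();print(s["qpos"])
```

```text
[603.7 208.3 220.6] rho 154.4 theta 1.746
[603.2 138.1 215. ] rho 149.7 theta 1.78
[602.1  66.  186.8] rho 123.4 theta 1.858
hinge [574.5355838  175.17091436   0.        ]
t 11.27 pos [502.  126.7 237.5] tool d [ 53.4 100.2 -24. ] y-ang -3.96 tilt [ 0.005  0.001 -1.   ] rz -0.001 F [-0.1  0.1 -0.6] open 0.901 grip 0.0
t 11.27 pos [502.  126.7 237.5] tool d [ 53.5 149.2 -23.7] y-ang -3.96 tilt [ 0.005  0.001 -1.   ] rz -0.001 F [-0.1  0.1 -0.6] open 0.901 grip 0.0
t 11.27 pos [502.  126.7 237.5] tool d [ 53.5 159.2 -23.7] y-ang -3.96 tilt [ 0.005  0.001 -1.   ] rz -0.001 F [-0.1  0.1 -0.6] open 0.901 grip 0.0
[ 2.44405472e-01  2.01016117e-01  1.88001990e+00 -7.50658605e-05
  1.05582671e+00  3.13490091e-01]
```

```bash
python3 steer.py '0 0 0 0 0 -20 0;0 0 0 0 0 -30 0;0 0 0 0 0 -15 0;0 0 0 7.5 20 0 0;0 0 0 12 35 0 0'
python3 steer.py '0 0 0 12 35 0 0;0 0 0 12 35 0 0;0 0 0 10 24 0 0;0 0 0 0 0 0 0;0 0 0 0 0 15 0'
python3 steer.py '0 0 0 0 0 25 0;0 0 0 0 0 25 0;0 0 0 0 0 15 0;0 0 0 0 0 5 0;0 0 0 0 0 0 0'
python3 -c "
from h import *
go([574.5+80,169.7,217],-3.9)"
```

```text
clock: 11.68
eef_pos: [555.5, 141.8, 300.7]
tcp_rot: [-3.141, 0.0, 1.502]
contact_force: [1.2, 0.5, -0.3]
opening: 0.187
grasp_force: 0.0
clock: 12.1
eef_pos: [654.8, 170.1, 285.4]
tcp_rot: [3.14, -0.0, 1.502]
contact_force: [0.7, -0.4, 0.4]
opening: 0.001
grasp_force: 0.0
clock: 12.52
eef_pos: [651.5, 169.1, 212.7]
tcp_rot: [-3.137, 0.001, 1.502]
contact_force: [-0.4, -0.1, 0.4]
opening: 0.002
grasp_force: 0.0
t 12.52 pos [651.5 169.1 212.7] tool d [ 0.8  2.9 -4.3] y-ang -3.95 tilt [-0.004 -0.001 -1.   ] rz -0.001 F [-0.4 -0.1  0.4] open 0.002 grip 0.0
```

```bash
python3 steer.py '0 0 0 0 -6 0 0;0 0 0 0 -6 0 0;0 0 0 0 -5 0 0;0 0 0 0 -4 0 0;0 0 0 0 -3 0 0'
python3 steer.py '0 0 0 0 -3 0 0;0 0 0 0 -3 0 0;0 0 0 0 -3 0 0;0 0 0 0 -3 0 0;0 0 0 0 -3 0 0'
python3 steer.py '0 0 0 0 -3 0 0;0 0 0 0 -3 0 0;0 0 0 0 -3 0 0;0 0 0 0 -3 0 0;0 0 0 0 -3 0 0'
python3 -c "
from h import *
go([574.5,175.2,217],-3.9)
cv2.imwrite('pics/w5.png',viewer.grab_frame('scene')[100:250,200:400,::-1].repeat(3,0).repeat(3,1))"
```

```text
clock: 12.93
eef_pos: [628.7, 171.4, 216.1]
tcp_rot: [3.141, -0.0, 1.502]
contact_force: [0.2, -0.5, 0.0]
opening: -0.0
grasp_force: 0.0
clock: 13.35
eef_pos: [614.6, 172.3, 215.5]
tcp_rot: [3.14, -0.0, 1.502]
contact_force: [2.5, 0.4, 1.8]
opening: 0.002
grasp_force: 1.2
clock: 13.77
eef_pos: [599.0, 173.3, 215.2]
tcp_rot: [3.142, -0.0, 1.502]
contact_force: [2.2, 0.3, 1.5]
opening: -0.003
grasp_force: 1.0
t 13.77 pos [599.  173.3 215.2] tool d [  0.2 -24.5  -1.8] y-ang -3.95 tilt [ 0.  0. -1.] rz -0.001 F [2.2 0.3 1.5] open -0.003 grip 1.0
```

View pics/w5.png

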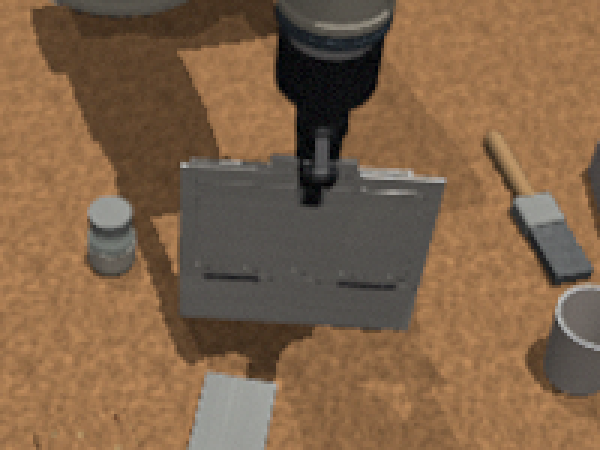

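The closed fingers sit behind the tab's middle, and the lid moves at about 2.2 N. I follow the arc next.

```bash
python3 steer.py '0 0 0 0 -4 -1 0;0 0 0 0 -4 -1 0;0 0 0 0 -4 -1 0;0 0 0 0 -4 -1 0;0 0 0 0 -4 -1 0'
python3 steer.py '0 0 0 0 -4 -1 0;0 0 0 0 -4 -1 0;0 0 0 0 -4 0.5 0;0 0 0 0 -4 0.5 0;0 0 0 0 -4 0.5 0'
python3 steer.py '0 0 0 0 -4 1 0;0 0 0 0 -4 1.5 0;0 0 0 0 -4 1.5 0;0 0 0 0 -2 1 0;0 0 0 0 0 0 0'
python3 -c "
from h import *
go([574.5,175.2,217],-3.9)"
```

```text
clock: 14.23
eef_pos: [578.8, 174.7, 220.2]
tcp_rot: [-3.141, 0.0, 1.502]
contact_force: [2.0, 0.3, -0.3]
opening: -0.0
grasp_force: 0.9
clock: 14.65
eef_pos: [559.0, 176.1, 220.8]
tcp_rot: [3.141, -0.0, 1.502]
contact_force: [1.2, -0.2, -0.4]
opening: 0.003
grasp_force: 0.8
clock: 15.07
eef_pos: [544.6, 177.0, 215.3]
tcp_rot: [-3.141, 0.0, 1.502]
contact_force: [-0.1, 0.1, 0.0]
opening: -0.0
grasp_force: 0.0
t 15.07 pos [544.6 177.  215.3] tool d [ 0.3 30.  -1.7] y-ang -3.95 tilt [-0.001 -0.    -1.   ] rz -0.001 F [-0.1  0.1  0. ] open -0.0 grip 0.0
```

```bash
python3 steer.py '0 0 0 0 -4.5 1.5 0;0 0 0 0 -4.5 2 0;0 0 0 0 -4.5 2 0;0 0 0 0 -4.5 2.5 0;0 0 0 0 -4.5 2.5 0'
python3 steer.py '0 0 0 0 -4.5 3 0;0 0 0 0 -4.5 3 0;0 0 0 0 -4.5 3 0;0 0 0 0 -4 3 0;0 0 0 0 -4 3 0'
python3 -c "
from h import *
go([574.5,175.2,217],-3.9)"
```

```text
clock: 15.48
eef_pos: [522.3, 178.6, 204.9]
tcp_rot: [-3.141, -0.0, 1.502]
contact_force: [0.4, 0.3, 1.1]
opening: -0.002
grasp_force: 0.7
clock: 15.9
eef_pos: [500.4, 180.2, 190.0]
tcp_rot: [-3.14, 0.0, 1.502]
contact_force: [-2.7, 0.6, 5.0]
opening: 0.003
grasp_force: 2.5
t 15.9 pos [500.4 180.2 190. ] tool d [  0.2  74.2 -27.1] y-ang -3.96 tilt [-0.001  0.    -1.   ] rz -0.001 F [-2.7  0.6  5. ] open 0.003 grip 2.5
```

```bash
python3 steer.py '0 0 0 0 -5 1.5 0;0 0 0 0 -5 3 0;0 0 0 0 -4 4 0;0 0 0 0 -4 4 0;0 0 0 0 -4 4 0'
python3 -c "
from h import *
go([574.5,175.2,217],-3.9)"
```

```text
clock: 16.32
eef_pos: [479.1, 181.6, 173.2]
tcp_rot: [3.142, 0.0, 1.502]
contact_force: [0.9, 1.1, -0.3]
opening: 0.002
grasp_force: 0.5
t 16.32 pos [479.1 181.6 173.2] tool d [  0.2  95.6 -43.8] y-ang -3.95 tilt [ 0. -0. -1.] rz -0.001 F [ 0.9  1.1 -0.3] open 0.002 grip 0.5
```

```bash
python3 steer.py '0 0 0 0 -3.5 4.5 0;0 0 0 0 -3.5 4.5 0;0 0 0 0 -3 5 0;0 0 0 0 0 0 0;0 0 0 0 0 0 0'
python3 -c "
from h import *
go([574.5,175.2,217],-3.9)
cv2.imwrite('pics/w6.png',viewer.grab_frame('scene')[100:250,200:400,::-1].repeat(3,0).repeat(3,1))"
```

```text
clock: 16.73
eef_pos: [469.0, 182.1, 159.2]
tcp_rot: [-3.14, 0.001, 1.502]
contact_force: [-0.5, -0.6, -0.3]
opening: -0.001
grasp_force: 0.0
t 16.73 pos [469.  182.1 159.2] tool d [  0.3 105.7 -57.9] y-ang -3.94 tilt [-0.001 -0.    -1.   ] rz -0.001 F [-0.5 -0.6 -0.3] open -0.001 grip 0.0
```

View pics/w6.png

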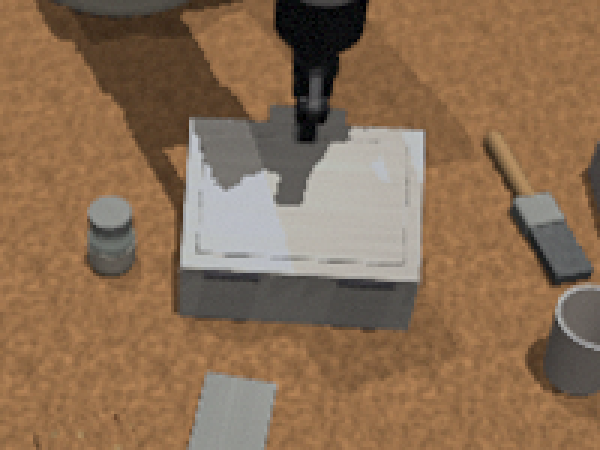

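The lid is down to about 0.5 rad and the fingertips are on its border at (305,130), just by the tab. I continue down, slower.

```bash
python3 steer.py '0 0 0 0 -2.5 3 0;0 0 0 0 -2 4 0;0 0 0 0 -2 4 0;0 0 0 0 -1.5 4 0;0 0 0 0 -1.5 4 0'
python3 steer.py '0 0 0 0 -1.5 4 0;0 0 0 0 -1.5 4 0;0 0 0 0 -1 4 0;0 0 0 0 -1 4 0;0 0 0 0 -1 3 0'
python3 steer.py '0 0 0 0 -1 3 0;0 0 0 0 -0.5 3 0;0 0 0 0 0 3 0;0 0 0 0 0 2 0;0 0 0 0 0 2 0'
python3 -c "
from h import *
go([574.5,175.2,97],-3.9)"
```

```text
clock: 17.2
eef_pos: [459.6, 182.9, 140.2]
tcp_rot: [-3.141, 0.0, 1.502]
contact_force: [-1.3, 0.5, 0.3]
opening: -0.001
grasp_force: 0.7
clock: 17.62
eef_pos: [454.0, 183.3, 121.2]
tcp_rot: [-3.142, 0.0, 1.502]
contact_force: [0.6, -0.1, 0.9]
opening: 0.0
grasp_force: 0.4
clock: 18.03
eef_pos: [452.6, 183.4, 108.4]
tcp_rot: [-3.141, 0.0, 1.502]
contact_force: [-0.0, -0.1, 0.9]
opening: -0.001
grasp_force: 0.4
t 18.03 pos [452.6 183.4 108.4] tool d [  0.2 122.2  11.4] y-ang -3.96 tilt [-0. -0. -1.] rz -0.001 F [-0.  -0.1  0.9] open -0.001 grip 0.4
```

```bash
python3 steer.py '0 0 0 0 0 1.5 0;0 0 0 0 0 1.5 0;0 0 0 0 0 1.5 0;0 0 0 0 0 1 0;0 0 0 0 0 1 0'
python3 steer.py '0 0 0 0 0 1 0;0 0 0 0 0 1 0;0 0 0 0 0 1 0;0 0 0 0 0 0 0'
python3 steer.py '0 0 0 0 0 0.7 0;0 0 0 0 0 0.7 0;0 0 0 0 0 0 0'
```

```text
clock: 18.45
eef_pos: [452.6, 183.4, 102.1]
tcp_rot: [3.141, -0.0, 1.502]
contact_force: [-0.6, -0.4, 0.6]
opening: -0.001
grasp_force: 0.4
clock: 18.78
eef_pos: [452.6, 183.4, 99.1]
tcp_rot: [3.142, -0.0, 1.502]
contact_force: [0.4, -0.6, -0.5]
opening: 0.001
grasp_force: 0.0
clock: 19.03
eef_pos: [452.6, 183.4, 97.7]
tcp_rot: [3.142, 0.0, 1.502]
contact_force: [-0.7, 0.7, -0.4]
opening: 0.001
grasp_force: 0.0
```

```bash
python3 steer.py '0 0 0 0 0 0.6 0;0 0 0 0 0 0.6 0;0 0 0 0 0 0 0'
python3 steer.py '0 0 0 0 0 0.6 0;0 0 0 0 0 0.6 0;0 0 0 0 0 0 0'
```

```text
clock: 19.28
eef_pos: [452.7, 183.5, 97.4]
tcp_rot: [3.141, -0.0, 1.502]
contact_force: [-3.5, -1.4, 12.9]
opening: -0.003
grasp_force: 6.6
clock: 19.53
eef_pos: [452.8, 183.5, 97.2]
tcp_rot: [3.141, -0.0, 1.502]
contact_force: [-7.4, -2.6, 29.1]
opening: -0.001
grasp_force: 14.6
```

The lid is hard down on the rim at TCP z 97.2, matching the predicted 97.5. I retreat and check.

```bash
python3 steer.py '0 0 0 0 0 -1 0;0 0 0 0 0 -3 0;0 0 0 0 0 -10 0;0 0 0 0 0 -20 0;0 0 0 0 0 -30 0'
python3 steer.py '0 0 0 0 0 -30 0;0 0 0 0 0 -30 0;0 0 0 -25 -20 0 0;0 0 0 -30 -20 0 0;0 0 0 -30 -20 0 0'
python3 steer.py '0 0 0 -35 -20 0 0;0 0 0 -35 -20 0 0;0 0 0 -20 -10 0 0;0 0 0 0 0 0 0;0 0 0 0 0 0 0'
python3 -c "
from h import *
go([574.5,175.2,97],-3.9)
a=viewer.grab_frame('scene')[80:280,130:430,::-1];b=viewer.grab_frame('top')[100:300,90:390,::-1]
cv2.imwrite('pics/w7.png',cv2.resize(np.vstack([a,b]),None,fx=1.5,fy=1.5))"
```

```text
clock: 19.95
eef_pos: [451.1, 182.8, 158.7]
tcp_rot: [-3.138, 0.002, 1.502]
contact_force: [0.5, -0.2, 0.6]
opening: -0.0
grasp_force: 0.0
clock: 20.37
eef_pos: [386.3, 102.3, 220.3]
tcp_rot: [3.14, -0.0, 1.503]
contact_force: [0.4, -1.1, -0.0]
opening: 0.003
grasp_force: 0.0
clock: 20.78
eef_pos: [330.6, 15.7, 220.0]
tcp_rot: [3.14, -0.0, 1.499]
contact_force: [-0.6, 0.6, -0.0]
opening: 0.0
grasp_force: 0.0
t 20.78 pos [330.6  15.7 220. ] tool d [176.5 231.6 123.4] y-ang -4.11 tilt [ 0.001  0.    -1.   ] rz -0.004 F [-0.6  0.6 -0. ] open 0.0 grip 0.0
```

View pics/w7.png

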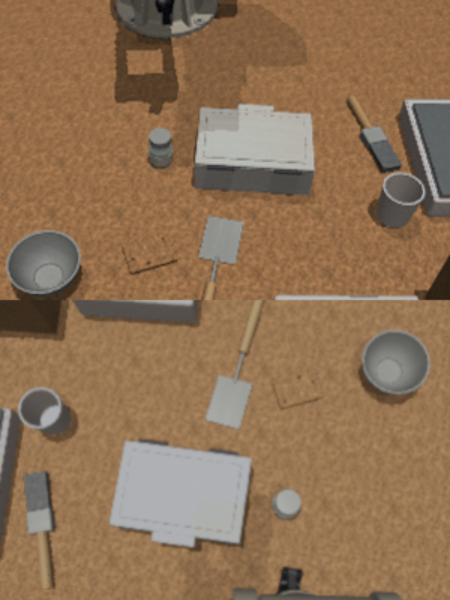

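Both views show the lid flush and shut, at (255,150) in the upper half and (180,492) in the lower half. The bystanders are where they were and the robot is clear.

```bash
python3 -c "
from rig import r, viewer, probe_bus
print(r.sign_off())"
```

```text
the job is handed in; nothing more can be done
None
```

The pack is lying flat in the tin's empty compartment, the lid was lowered gently until fully shut, nothing else was moved, and I handed the job in at about 21 s.

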